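Index the tool carousel and hold the record lifter out level

TASK

Turn the tool carousel (it has a knob on top) one click clockwise, seen from above, so that the white record lifter comes to the front position above the steel pointer tongue, and leave the carousel in that click. Then draw the lifter out of its slanted socket and turn it level, blade flat and the same face upward as in the socket, and hold it still there, all of it at least 20 cm above the table top. Finish while still holding it up in the gripper; leave the brush in its socket and the funnel, puck and stylus guard where they are.

Things in the scene. Friction and masses are not known exactly. Their poses are not given: they have to be found in the camera images.
- stand: Fixed round dark steel foot of the carousel, 200 mm across, 14 mm high; origin at the centre of its underside on the table, z up. Its -x direction is the FRONT, marked by a steel pointer tongue, 26 mm wide, 8 mm high, reaching 150 mm out from the axis. Place and yaw vary; the front always looks roughly at the robot.
- carousel (a joint): Turn of the grey five-socket carousel about its upright axis, rad, growing clockwise seen from above; range -1.4 to 1.4. A sprung detent clicks at -1.257, 0 and 1.257 (72 degrees a click); starts at 0. Turned past about 0.7 it snaps on to 1.257 by itself when let go. Turning takes up to about 0.25 N m. The sockets, 72 degrees apart, slant 45 degrees, opening outward and up.
- carousel_knob (a point): Middle of the round ribbed black knob on top of the carousel, on its axis, 121 mm above the table: knob 40 mm in diameter, 38 mm tall (102 to 140 mm above the table). To be gripped from above at any yaw.
- socket_mouth (a point): Centre of the mouth of the lifter's socket, turning with the carousel: 90 mm from the axis, 69 mm above the table. The socket is 49 mm deep with about 1.5 mm play round the blade, outer width 55 mm. Drawn 50 mm or more along its own -x (up and outward), the lifter is free of it.
- lifter_mid (a point): Grip point of the loose white nylon record lifter (about 80 g, 175 mm long), near its centre of mass on the centre line of its straight handle. Handle 95 mm long, 20 mm wide (y), 14 mm thick (z). Axes: x along the lifter towards the blade tip, y across, z out of its upper face. The handle reaches from 35 mm along +x to 60 mm along -x of this point.
- lifter_tip (a point): Middle of the lifter's blade tip, 115 mm along +x from lifter_mid, same axes. The flat blade is 80 mm long, 44 mm wide, 4 mm thick. At the start the lifter stands in the socket one click counter-clockwise of the front, tip down and in, handle up and out at about 45 degrees.
- brush_mid (a point): Middle of the light-wood record brush, in the socket that is at the front at the start: flat tongue 44 mm wide in the socket, with a cross head 76 mm wide, 16 mm thick and dark pad at its outer end. Stays in its socket. Axes as the lifter's, 80 mm from its tongue tip.
- funnel_mid (a point): Middle of the green plastic funnel standing on its wide mouth, 90 mm across, 95 mm tall. To be left alone.
- puck_mid (a point): Middle of the chrome spindle puck, 72 mm across, 45 mm tall. To be left alone.
- guard_mid (a point): Middle of the translucent stylus guard, about 62 by 30 mm, 18 mm tall. To be left alone.
Mind the look-alikes: they are no part of the job. Of the things like the part that bears lifter_mid, leave any that is pink or turquoise; of the rest the larger one is meant.

How it is judged:
On the way, in this order (a step that is already met when the one before it is completed fails the run):
1. the carousel is clicked one place clockwise, with the lifter still seated in its socket at the front (value of joint carousel between 1.18 and 1.34 rad and velocity of joint carousel between -0.15 and 0.15 rad/s and height (world z) of lifter_tip below 0.05 m and horizontal distance between lifter_tip and carousel_knob below 0.075 m), for 0.2 s.
2. the lifter is drawn clear of its socket in the fingers (height (world z) of lifter_tip above 0.09 m and contact force between lifter and the fingers above 0.5 N), for 0.2 s.
At the end, for the whole second after the job is handed in: The carousel rests in its click at 1.257 rad (1.18 to 1.34); the lifter is held still by the fingers alone, its upper face upward and level within 0.21 rad (12 degrees), its grip point above 0.185 m and blade tip above 0.175 m over the table; it touches neither carousel nor brush (value of joint carousel between 1.18 and 1.34 rad and angle between lifter_mid's own z axis and vertical below 0.21 rad and height (world z) of lifter_mid above 0.185 m and height (world z) of lifter_tip above 0.175 m and contact force between lifter and the fingers above 0.5 N and contact force between lifter and stand below 0.05 N and contact force between lifter and brush below 0.05 N and linear speed of lifter below 0.03 m/s and angular speed of lifter below 0.2 rad/s); the arm keeps its last pose, push and grip.
It fails at once if the brush is pulled out of its socket (distance between brush_mid and carousel_knob above 0.15 m or height (world z) of brush_mid above 0.115 m).
It fails at once if the funnel, the puck or the stylus guard is moved by more than 3 cm (distance of any of funnel_mid, puck_mid, guard_mid from where it was at the start of the episode above 0.03 m).
It also fails if it takes over 54 s, if anything falls off the work surface, if the arm or the gripper's body presses on something with over 40 N, if the wrist force passes 120 N, or if a joint passes its speed limit or range.

ROBOT

A 6-joint arm with a two-finger parallel gripper is mounted at the origin on the work surface. World frame = base frame: x ahead of the robot, y to its left, z up, the work surface at z = 0. Lengths are in m, angles in rad, forces in N, time in s.
With the tool pointing down it reaches from about 0.35 to 0.975 m from the base axis. Payload 4.9 kg.
Tool frame: the origin (TCP) lies at the very end of the fingers, on their centre line; the grasp point (between the pads) lies behind it (manip.pinch_z is the y of the grasp point in the tool frame, in m); y points along the fingers, x is the direction in which the jaws open and shut, and the axes are right-handed (so a half turn about y gives the same grasp; the last joint's range is limited). The gripper opens to 85 mm and grips with 20 to 120 N. Pads are 22 mm wide; open, the fingers measure 114 mm over their backs; the gripper's body (76 mm by 85 mm) begins 54 mm behind the grasp point. The pads swing forward as they close: fully open they stand 13 mm farther back than shut.
Start: joints at [-1.361, 0.053, 1.613, -0, 1.476, -0.119], TCP at [0.202, -0.592, 0.231] pointing down, gripper open.
Joint ranges: [-3.01, 3.01], [-1.01, 2.22], [0.06, 2.58], [-1.02, 4.17], [0.09, 2.62], [-3.14, 3.14]. Speed limits (rad/s): [2.57, 2.57, 3.14, 3.14, 3.14, 3.14].

INTERFACE

Orientations are given as a unit quaternion [w, x, y, z].
In Python, from plant import manip gives the robot as it stands.
- The arm moves only by the tool drive_tool, never from a script. Its argument "motion" is a list of rows, each a list of 3 entries, a list of its own where there are three numbers: the shift along the tool's x, y, z in units of 25 mm (1.0 is 25 mm), then the turn, a rotation vector about the tool's x, y, z in units of 5 degrees (1.0 is 5 degrees), then the closure, from -1 (fully open) to 1 (shut). A call has 1 to 12 rows; each row shifts and turns the commanded pose from where the row before left it, along the tool's axes as they then stand; what a row does not reach is not made up. A row lasts 1/10 s, in which the tool goes at most 50 mm and 8.59 degrees, less where a joint would pass 70% of its speed; a pose out of reach is approached as far as the arm can. A call is refused whole if a number of a shift passes 1 or a number of a turn 1, either way. A call with a gripper value outside its range is refused whole. The fingers move at their own pace and stop on an object; the grip force is fixed at half the most. Time passes only in rows, so rows that do not move let the fingers close. It gives the time, the measured TCP pose, the force and the opening at its end, in the units of the state.
- manip.state(): the state, without advancing time (a new reading comes with each control period).
- manip.grab_frame(name): name is "scene" or "top"; returns a dict with "img" (400x640x3 uint8, blue, green, red), "range_z" (400x640 float32, m along the optical axis (not along the pixel's ray), 0 where there is no reading), "camera_matrix" (3x3 intrinsics, pixels), "world_from_camera" (4x4, takes a point from camera to world coordinates). Camera axes: x right, y down, z forward; pixel columns grow to the right and rows downward; lengths in m; the calibration is good to about 2 mm. A picture is of the moment at which its call begins.
- manip.job_done(): hands the job in, once; it reports no verdict.
The state is a dict: "time": time; "joint_pos": joint angles; "joint_vel": joint speeds; "joint_efforts": joint torques, N m; "tool_pos": TCP position; "tool_rot": TCP orientation; "contact_force": force on the tool from outside, world axes, zero at the start; "ft_torque": the same for the moment, N m; "gripper_width": opening from 0.0 (shut) to 1.0 (fully open).
Only numpy, scipy, OpenCV 4.12 (cv2) and the standard library are available. Lean on these libraries where they do the work, as an engineer would, in place of code of your own. Each camera call takes 0.05 s, during which the arm holds its last target. There are 200 camera calls.

## Working session

There is one attempt and no reset: what is moved stays moved. The work goes in short steps, Python scripts to look and compute and a tool call to move; the robot and the scene stay as the last step left them, time stands still between calls to the robot, and variables do not carry over. Pictures are saved under pics/ and viewed, about 8 in all and at most 12, crops included, and the job is handed in when it is done.

Besides the shell and the picture viewer there is one more tool, called after "Call:" as a command line: name --argument value ..., lists and objects as JSON in quotes. drive_tool: Moves the arm, as the interface text tells. Its arguments: {"type":"object","properties":{"motion":{"type":"array","items":{"type":"array"}}},"required":["motion"]}

```bash
mkdir -p pics && ls && cat > h.py <<'E'
import numpy as np, cv2
from scipy.spatial.transform import Rotation as R
from plant import manip
def grab(n):
    f=manip.grab_frame(n); return f
def pts(f):
    K=f["camera_matrix"];T=f["world_from_camera"];z=f["range_z"]
    v,u=np.mgrid[:z.shape[0],:z.shape[1]]
    P=np.stack([(u-K[0,2])/K[0,0]*z,(v-K[1,2])/K[1,1]*z,z],-1)
    W=P@T[:3,:3].T+T[:3,3]; W[z<=0]=np.nan
    return W
def ray(f,u,v,h):
    K=f["camera_matrix"];T=f["world_from_camera"]
    d=T[:3,:3]@np.array([(u-K[0,2])/K[0,0],(v-K[1,2])/K[1,1],1]);o=T[:3,3]
    return o+d*(h-o[2])/d[2]
def rot(s): 
    q=s["tool_rot"]; return R.from_quat([q[1],q[2],q[3],q[0]])
E
python3 - <<'E'
from h import *
a=grab("scene");b=grab("top")
cv2.imwrite("pics/scene0.png",a["img"]);cv2.imwrite("pics/top0.png",b["img"])
for f in(a,b): print(f["camera_matrix"].round(1).tolist(),f["world_from_camera"].round(3).tolist())
s=manip.state();print(s);print(rot(s).as_matrix().round(3),manip.pinch_z)
E
```

```text
pics
[[488.0, 0.0, 316.0], [0.0, 488.0, 198.9], [0.0, 0.0, 1.0]] [[-0.799, 0.367, -0.476, 1.168], [0.601, 0.458, -0.655, 0.833], [-0.022, -0.809, -0.587, 0.858], [0.0, 0.0, 0.0, 1.0]]
[[496.6, 0.0, 313.0], [0.0, 496.6, 198.6], [0.0, 0.0, 1.0]] [[-0.002, -0.999, 0.032, 0.532], [-1.0, 0.002, 0.001, 0.02], [-0.001, -0.032, -0.999, 1.426], [0.0, 0.0, 0.0, 1.0]]
{'time': 0.1, 'joint_pos': array([-1.36099074e+00,  5.33501915e-02,  1.61414113e+00,  1.15731564e-05,
        1.47600358e+00, -1.18976695e-01]), 'joint_vel': array([ 0.00010384,  0.00046084, -0.00237831, -0.00123145, -0.00079241,
       -0.00023016]), 'joint_efforts': array([ 6.84996630e-04, -3.94904995e+01, -3.71363389e+01, -9.47134458e-05,
        3.89938185e-03,  6.81467171e-06]), 'tool_pos': array([ 0.20170699, -0.59096733,  0.23015846]), 'tool_rot': array([ 0.57554095, -0.57462797,  0.41192728, -0.41093945]), 'contact_force': array([ 0.41273719,  0.27585557, -0.17935844]), 'ft_torque': array([ 0.05039924,  0.01384582, -0.01334391]), 'gripper_width': 1.0005227996612305}
[[ 0.323 -0.     0.946]
 [-0.946  0.002  0.323]
 [-0.002 -1.     0.   ]] -0.0187
```

View pics/scene0.png

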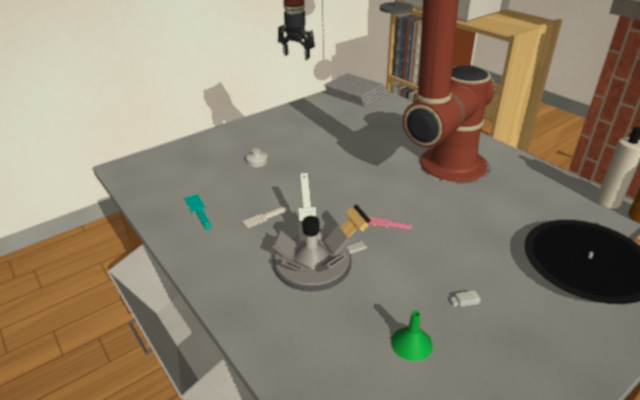

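View pics/top0.png

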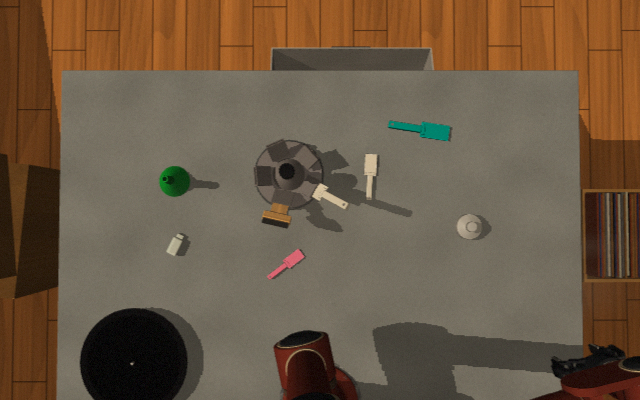

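Candidates for the lifter are white in the socket, top (330,197); off-white lying on the table, top (371,175); turquoise (422,130); and pink (286,264). The socketed white one fits: it stands one place counter-clockwise of the brush at the front. The loose one looks smaller, about 130 mm. I'll measure and confirm it in one crop.

```bash
python3 - <<'E'
from h import *
b=grab("top");a=grab("scene")
W=pts(b);im=b["img"].astype(int)
# knob: high and dark near centre
z=W[...,2]
roi=np.zeros(z.shape,bool);roi[130:240,240:360]=1
k=roi&(z>.128)&(z<.15)&(im.max(2)<60)
print("knob",k.sum(),W[k].mean(0).round(4),np.ptp(W[k],0).round(3), "px",np.argwhere(k).mean(0))
kn=W[k].mean(0)
# white lifter
hsv=cv2.cvtColor(b["img"],cv2.COLOR_BGR2HSV)
wh=(hsv[...,2]>150)&(hsv[...,1]<70)
for name,x0,x1 in(("sock",305,352),("loose",355,385)):
    m=np.zeros(z.shape,bool);m[140:225,x0:x1]=1;m&=wh
    P=W[m];P=P[~np.isnan(P[:,0])];c=P.mean(0);d=np.linalg.svd(P-c,full_matrices=False)[2]
    t=(P-c)@d[0]
    print(name,len(P),c.round(4),d.round(3).tolist(),np.ptp(t).round(3),P.min(0).round(3),P.max(0).round(3))
br=(hsv[...,0]>8)&(hsv[...,0]<25)&(hsv[...,1]>90)&roi&(z>.03)
P=W[br];print("brush",len(P),P.mean(0).round(4),"ang",np.degrees(np.arctan2(*(P.mean(0)-kn)[[1,0]])))
tile=[cv2.resize(b["img"][130:240,240:390],None,fx=4,fy=4,interpolation=cv2.INTER_CUBIC),cv2.resize(a["img"][160:295,240:390],(600,540))]
cv2.imwrite("pics/c1.png",cv2.resize(np.vstack(tile),(480,784))[:,:][:600] if 0 else cv2.resize(np.hstack([cv2.resize(t,(400,400)) for t in tile]),(800,400)))
E
```

```text
knob 195 [0.6472 0.0892 0.1397] [0.04  0.039 0.016] px [170.47692308 286.52820513]
sock 275 [ 0.5817 -0.0185  0.107 ] [[-0.37, -0.596, 0.713], [0.875, -0.481, 0.053], [0.311, 0.643, 0.699]] 0.166 [ 0.549 -0.067  0.004] [0.616 0.021 0.157]
loose 331 [ 0.6569 -0.1413  0.0077] [[-0.997, 0.072, 0.028], [0.067, 0.99, -0.125], [-0.037, -0.123, -0.992]] 0.126 [ 0.583 -0.161 -0.008] [ 0.707 -0.126  0.017]
brush 391 [0.5383 0.1143 0.0965] ang 167.0224377367669
```

View pics/c1.png

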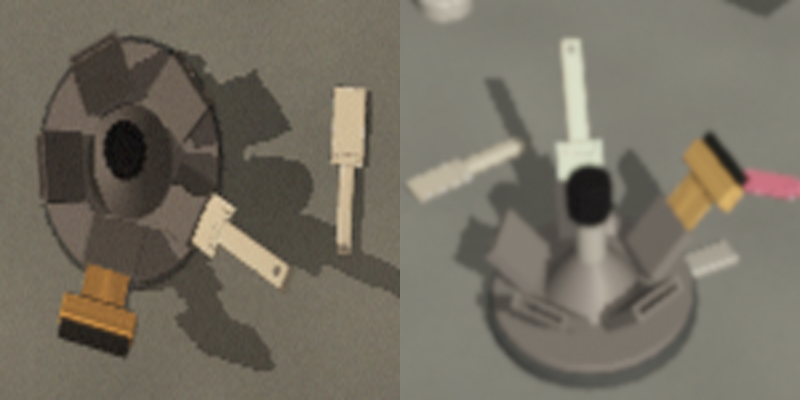

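The crop confirms it. The white lifter stands in the socket at crop left (240,235) / right (575,110), one place counter-clockwise of the brush, and the loose off-white one is smaller (126 mm). The knob is at (0.647, 0.089) and the front direction is about 167°. Next I'll move above the knob.

Call:
drive_tool --motion '[[[-0.78, 0, 1], [0, 0, 0], -1], [[-0.78, 0, 1], [0, 0, 0], -1], [[-0.78, 0, 1], [0, 0, 0], -1], [[-0.78, 0, 1], [0, 0, 0], -1], [[-0.78, 0, 1], [0, 0, 0], -1], [[-0.78, 0, 1], [0, 0, 0], -1], [[-0.78, 0, 1], [0, 0, 0], -1], [[-0.78, 0, 1], [0, 0, 0], -1], [[-0.78, 0, 1], [0, 0, 0], -1], [[-0.78, 0, 1], [0, 0, 0], -1], [[-0.78, 0, 1], [0, 0, 0], -1], [[-0.78, 0, 1], [0, 0, 0], -1]]'

```text
time: 1.4
tool_pos: [0.4106, -0.2719, 0.2312]
tool_rot: [0.575, -0.575, 0.411, -0.411]
contact_force: [0.1, 0.1, 0.1]
gripper_width: 0.999
```

Call:
drive_tool --motion '[[[-0.78, 0, 1], [0, 0, 0], -1], [[-0.78, 0, 1], [0, 0, 0], -1], [[-0.78, 0, 1], [0, 0, 0], -1], [[-0.78, 0, 1], [0, 0, 0], -1], [[-0.78, 0, 1], [0, 0, 0], -1], [[-0.78, 0, 1], [0, 0, 0], -1], [[-0.78, 0, 1], [0, 0, 0], -1], [[-0.78, 0, 1], [0, 0, 0], -1], [[-0.78, 0, 1], [0, 0, 0], -1], [[-0.78, 0, 1], [0, 0, 0], -1], [[-0.78, 0, 1], [0, 0, 0], -1], [[-0.78, 0, 1], [0, 0, 0], -1]]'

```text
time: 2.6
tool_pos: [0.619, 0.0464, 0.231]
tool_rot: [-0.575, 0.575, -0.412, 0.411]
contact_force: [0.2, 0.6, 0.7]
gripper_width: 1.004
```

Call:
drive_tool --motion '[[[-0.78, 0, 0.8], [0, 0, 0], -1], [[-0.5, 0, 0.8], [0, 0, 0], -1], [[0, 0, 0], [0, -1, 0], -1], [[0, 0, 0], [0, -1, 0], -1], [[0, 0, 0], [0, -1, 0], -1], [[0, 0, 0], [0, -1, 0], -1], [[0, 0, 0], [0, -1, 0], -1], [[0, 0, 0], [0, -1, 0], -1], [[0, 0, 0], [0, -1, 0], -1], [[0, 0, 0], [0, -1, 0], -1], [[0, 0, 0], [0, 0, 0], -1], [[0, 0, 0], [0, 0, 0], -1]]'

```text
time: 3.8
tool_pos: [0.646, 0.0884, 0.2311]
tool_rot: [-0.681, 0.681, -0.191, 0.19]
contact_force: [-0.0, -0.3, -0.9]
gripper_width: 0.998
```

```bash
cat > st.py <<'E'
from h import *
import sys
s=manip.state();M=rot(s).as_matrix()
print("t",s["time"],"pos",s["tool_pos"].round(4),"q",s["joint_pos"].round(2),"F",s["contact_force"].round(1),"w",round(s["gripper_width"],3));print("cols x,y,z:",M.T.round(3).tolist(),"xang",np.degrees(np.arctan2(M[1,0],M[0,0])).round(1))
if len(sys.argv)>3:
    t=np.array([float(v) for v in sys.argv[1:4]]);print("shift units",(M.T@(t-s["tool_pos"])/.025).round(2))
E
python3 st.py .647 .089 .109
```

```text
t 3.8 pos [0.646  0.0884 0.2311] q [0.02 0.12 1.55 0.   1.48 0.57] F [-0.  -0.3 -0.9] w 0.998
cols x,y,z: [[0.855, -0.519, -0.0], [-0.0, 0.0, -1.0], [0.519, 0.855, -0.0]] xang -31.3
shift units [0.02 4.88 0.04]
```

Call:
drive_tool --motion '[[[0, 1, 0.04], [0, 0, 0], -1], [[0, 1, 0], [0, 0, 0], -1], [[0, 1, 0], [0, 0, 0], -1], [[0, 1, 0], [0, 0, 0], -1], [[0, 0.95, 0], [0, 0, 0], -1], [[0, 0, 0], [0, 0, 0], -1], [[0, 0, 0], [0, 0, 0], 1], [[0, 0, 0], [0, 0, 0], 1], [[0, 0, 0], [0, 0, 0], 1], [[0, 0, 0], [0, 0, 0], 1], [[0, 0, 0], [0, 0, 0], 1], [[0, 0, 0], [0, 0, 0], 1]]'

```text
time: 5.0
tool_pos: [0.6455, 0.0908, 0.1103]
tool_rot: [0.682, -0.681, 0.191, -0.189]
contact_force: [-8.9, 3.8, 9.7]
gripper_width: 0.45
```

Call:
drive_tool --motion '[[[0, 0, 0], [0, 0, 0], 1], [[0, 0, 0], [0, 0, 0], 1], [[0, 0, 0], [0, 0, 0], 1], [[0, 0, 0], [0, 0, 0], 1]]'

```text
time: 5.4
tool_pos: [0.6455, 0.0908, 0.1102]
tool_rot: [0.682, -0.68, 0.191, -0.189]
contact_force: [-9.9, 3.3, 8.5]
gripper_width: 0.451
```

Call:
drive_tool --motion '[[[-0.07, -0.06, 0], [0, 0.5, 0], 1], [[0, 0, 0], [0, 1, 0], 1], [[0, 0, 0], [0, 1, 0], 1], [[0, 0, 0], [0, 1, 0], 1], [[0, 0, 0], [0, 1, 0], 1], [[0, 0, 0], [0, 1, 0], 1], [[0, 0, 0], [0, 1, 0], 1], [[0, 0, 0], [0, 1, 0], 1], [[0, 0, 0], [0, 1, 0], 1], [[0, 0, 0], [0, 1, 0], 1], [[0, 0, 0], [0, 1, 0], 1], [[0, 0, 0], [0, 1, 0], 1]]'

```text
time: 6.6
tool_pos: [0.6462, 0.0896, 0.1103]
tool_rot: [0.505, -0.504, 0.495, -0.496]
contact_force: [0.9, -3.8, -2.0]
gripper_width: 0.452
```

Call:
drive_tool --motion '[[[0, 0, 0], [0, 1, 0], 1], [[0, 0, 0], [0, 1, 0], 1], [[0, 0, 0], [0, 0.8, 0], 1], [[0, 0, 0], [0, 0, 0], 1], [[0, 0, 0], [0, 0, 0], 1], [[0, 0, 0], [0, 0, 0], 1], [[0, 0, 0], [0, 0, 0], 1]]'

```text
time: 7.3
tool_pos: [0.6462, 0.0892, 0.1103]
tool_rot: [-0.443, 0.442, -0.551, 0.553]
contact_force: [1.8, -5.2, -1.0]
gripper_width: 0.446
```

```bash
python3 st.py
```

```text
t 7.3 pos [0.6462 0.0892 0.1103] q [ 0.02  0.21  1.65 -0.    1.28  1.81] F [ 1.8 -5.2 -1. ] w 0.446
cols x,y,z: [[-0.218, -0.976, 0.0], [0.003, -0.001, -1.0], [0.976, -0.218, 0.003]] xang -102.6
```

Call:
drive_tool --motion '[[[0, 0, 0], [0, 0, 0], -1], [[0, 0, 0], [0, 0, 0], -1], [[0, 0, 0], [0, 0, 0], -1], [[0, 0, 0], [0, 0, 0], -1], [[0, 0, 0], [0, 0, 0], -1], [[0, 0, 0], [0, 0, 0], -1], [[0, -1, 0], [0, 0, 0], -1], [[0, -1, 0], [0, 0, 0], -1], [[0, -1, 0], [0, 0, 0], -1], [[0, -1, 0], [0, 0, 0], -1], [[0, -1, 0], [0, 0, 0], -1], [[0, -1, 0], [0, 0, 0], -1]]'

```text
time: 8.5
tool_pos: [0.645, 0.0902, 0.2601]
tool_rot: [0.442, -0.442, 0.552, -0.552]
contact_force: [0.8, -0.0, -0.2]
gripper_width: 0.998
```

```bash
python3 st.py && cat > lk.py <<'E'
from h import *
import sys
b=grab("top");a=grab("scene")
kn=np.array([.6465,.0892,0])
for n,f in(("top",b),("scene",a)):
    W=pts(f);hsv=cv2.cvtColor(f["img"],cv2.COLOR_BGR2HSV)
    rr=np.hypot(W[...,0]-kn[0],W[...,1]-kn[1])
    roi=(rr<.24)&(rr>.07)&(W[...,2]>.04)&(W[...,2]<.2)
    for nm,m in(("lift",(hsv[...,2]>140)&(hsv[...,1]<70)),("brush",(hsv[...,0]>8)&(hsv[...,0]<25)&(hsv[...,1]>90))):
        m=roi&m
        m=cv2.erode(m.astype(np.uint8),np.ones((2,2)))>0
        P=W[m]
        if len(P)<15: print(n,nm,len(P));continue
        c=P.mean(0);d=np.linalg.svd(P-c,full_matrices=False)[2]
        print(n,nm,len(P),c.round(4),"dir",d[0].round(3),"n",d[2].round(3),"ang",np.degrees(np.arctan2(*(c-kn)[[1,0]])).round(1),"r",np.hypot(*(c-kn)[:2]).round(3),P.min(0).round(3),P.max(0).round(3))
tile=[b["img"][120:260,220:360],a["img"][150:290,240:380]]
cv2.imwrite(sys.argv[1],np.hstack([cv2.resize(t,(400,400),interpolation=cv2.INTER_CUBIC) for t in tile]))
E
python3 lk.py pics/c2.png
```

```text
t 8.5 pos [0.645  0.0902 0.2601] q [0.02 0.1  1.52 0.   1.53 1.82] F [ 0.8 -0.  -0.2] w 0.998
cols x,y,z: [[-0.219, -0.976, -0.0], [-0.0, 0.0, -1.0], [0.976, -0.219, -0.0]] xang -102.7
top lift 0
top brush 60 [0.6371 0.2132 0.1059] dir [-0.554 -0.598 -0.579] n [-0.026  0.707 -0.707] ang 94.3 r 0.124 [0.598 0.176 0.065] [0.667 0.225 0.117]
scene lift 415 [0.5193 0.1226 0.1057] dir [ 0.712 -0.169 -0.681] n [ 0.684 -0.052  0.728] ang 165.3 r 0.131 [0.464 0.09  0.064] [0.564 0.14  0.156]
scene brush 130 [0.6498 0.2185 0.1059] dir [ 0.922 -0.165 -0.35 ] n [ 0.138 -0.704  0.696] ang 88.5 r 0.129 [0.601 0.18  0.063] [0.671 0.233 0.121]
```

View pics/c2.png

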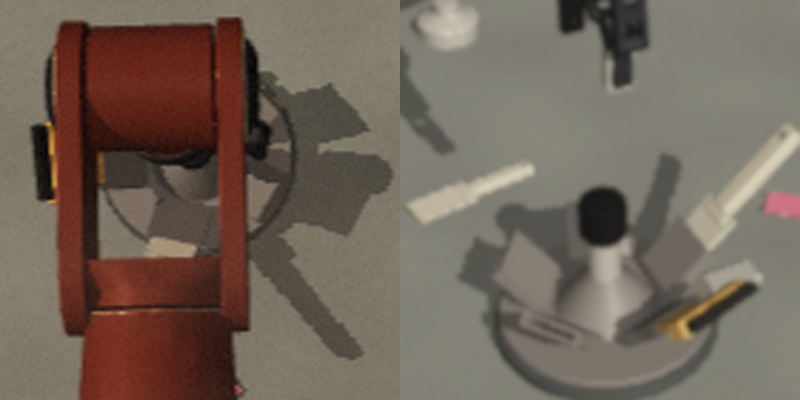

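The carousel has clicked: the lifter is now at the front over the tongue (right half, 745,190) and the brush has moved to the left side. Next I'll measure the handle line.

```bash
python3 - <<'E'
from h import *
kn=np.array([.6465,.0892,0]);a=grab("scene");W=pts(a);hsv=cv2.cvtColor(a["img"],cv2.COLOR_BGR2HSV)
al=np.radians(167);f=np.array([np.cos(al),np.sin(al),0]);t=np.array([f[1],-f[0],0])  # t ~ +y
D=W-kn;r=D@f;l=D@t;z=W[...,2]
m=(hsv[...,2]>120)&(hsv[...,1]<80)&(r>.07)&(r<.25)&(abs(l)<.04)&(z>.05)&(z<.2)
R_,L,Z=r[m],l[m],z[m]
s=(R_+Z)/2**.5; n=(Z-R_)/2**.5   # outward along handle, up-normal
print("expected centreline n",(0.069-.09)/2**.5,"mouth s",.159/2**.5,"mid s",.159/2**.5+.066)
for lo in np.arange(.10,.25,.01):
    k=(s>=lo)&(s<lo+.01)
    if k.sum()>4: print(f"{lo:.2f}",k.sum(),"l",np.percentile(L[k],[5,50,95]).round(4),"n",np.percentile(n[k],[5,50,95]).round(4))
E
```

```text
expected centreline n -0.01484924240491749 mouth s 0.11242997820866105 mid s 0.17842997820866105
0.10 18 l [0.0206 0.0247 0.0286] n [-0.0223 -0.0186 -0.0102]
0.11 68 l [-0.0223  0.001   0.0254] n [-0.0195 -0.0153 -0.0095]
0.12 58 l [-0.0203  0.0015  0.0193] n [-0.0215 -0.0176 -0.0144]
0.13 53 l [-0.0225 -0.0003  0.0202] n [-0.0201 -0.0178 -0.0147]
0.14 46 l [-0.0189  0.0046  0.0183] n [-0.0209 -0.0168 -0.0125]
0.15 33 l [-0.0104  0.0042  0.0093] n [-0.0256 -0.0155 -0.0117]
0.16 36 l [-0.0077  0.0042  0.0094] n [-0.0237 -0.0155 -0.0129]
0.17 34 l [-0.0088  0.0036  0.0091] n [-0.0255 -0.0158 -0.0127]
0.18 34 l [-0.0104  0.0043  0.0087] n [-0.027  -0.0175 -0.0141]
0.19 34 l [-0.0117  0.0041  0.0091] n [-0.0271 -0.0178 -0.0139]
0.20 38 l [-0.0091  0.0035  0.0082] n [-0.0277 -0.0184 -0.0137]
0.21 31 l [-0.008   0.0026  0.0099] n [-0.0256 -0.019  -0.0134]
0.22 35 l [-0.0076  0.005   0.0086] n [-0.0289 -0.0183 -0.0158]
0.23 35 l [-0.0094  0.0039  0.0085] n [-0.0286 -0.0204 -0.0165]
```

Call:
drive_tool --motion '[[[0, 0, -1], [0, 0, 0], -1], [[0, 0, -1], [0, 0, 0], -1], [[0, 0, -1], [0, 0, 0], -1], [[0, 0, -1], [0, 0, 0], -1], [[0, 0, -1], [0, 0, 0], -1], [[0, 0, -0.84], [0, 0, 0], -1], [[0, 1, 0], [0, 0, 0], -1], [[0, 1, 0], [0, 0, 0], -1], [[0, 0, 0], [0, 0, 0], -1], [[0, 0, 0], [0, 0, 0], -1]]'

```text
time: 9.65
tool_pos: [0.5018, 0.1221, 0.2076]
tool_rot: [0.441, -0.443, 0.553, -0.551]
contact_force: [0.3, -0.2, 0.9]
gripper_width: 1.002
```

```bash
python3 st.py .5029 .1224 .0997
```

```text
t 9.65 pos [0.5018 0.1221 0.2076] q [ 0.09 -0.19  1.89  0.    1.45  1.89] F [ 0.3 -0.2  0.9] w 1.002
cols x,y,z: [[-0.219, -0.976, 0.001], [-0.003, -0.0, -1.0], [0.976, -0.219, -0.003]] xang -102.7
shift units [-0.03  4.31  0.05]
```

Call:
drive_tool --motion '[[[0, 1, 0.05], [0, 0, 0], -1], [[0, 1, 0], [0, 0, 0], -1], [[0, 1, 0], [0, 0, 0], -1], [[0, 0.7, 0], [0, 0, 0], -1], [[0, 0.6, 0], [0, 0, 0], -1], [[0, 0, 0], [0, 0, 0], -1], [[0, 0, 0], [0, 0, 0], -1]]'

```text
time: 10.35
tool_pos: [0.5046, 0.1219, 0.1024]
tool_rot: [-0.442, 0.441, -0.552, 0.552]
contact_force: [-0.4, 0.2, 0.4]
gripper_width: 1.0
```

```bash
python3 st.py && python3 lk.py pics/c3.png
```

```text
t 10.35 pos [0.5046 0.1219 0.1024] q [ 0.09 -0.09  1.97  0.    1.25  1.89] F [-0.4  0.2  0.4] w 1.0
cols x,y,z: [[-0.219, -0.976, -0.0], [0.001, 0.0, -1.0], [0.976, -0.219, 0.001]] xang -102.7
top lift 0
top brush 379 [0.6355 0.2019 0.0956] dir [-0.06   0.645  0.762] n [-0.077  0.758 -0.647] ang 95.6 r 0.113 [0.598 0.176 0.064] [0.67  0.225 0.117]
scene lift 253 [0.5367 0.1187 0.0887] dir [ 0.689 -0.225 -0.689] n [-0.69   0.086 -0.719] ang 164.9 r 0.114 [0.486 0.093 0.064] [0.565 0.135 0.138]
scene brush 129 [0.6504 0.2195 0.107 ] dir [ 0.947 -0.116 -0.3  ] n [ 0.136 -0.702  0.699] ang 88.3 r 0.13 [0.602 0.182 0.062] [0.671 0.234 0.12 ]
```

View pics/c3.png

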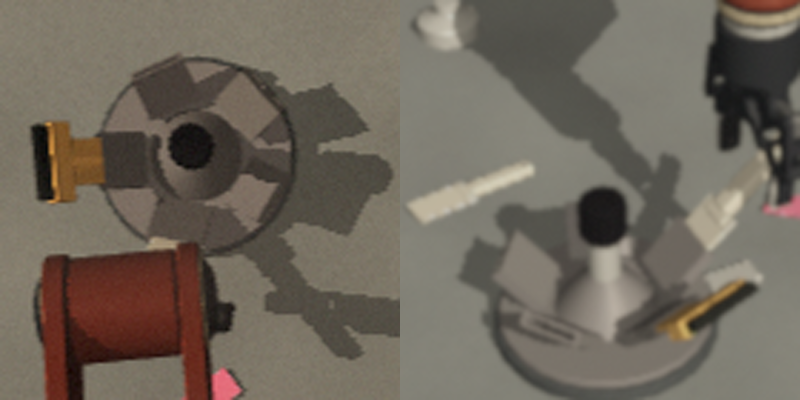

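The fingers straddle the handle (right half, about 755,150) and the brush is seated at 95°. Closing the gripper.

Call:
drive_tool --motion '[[[0, 0, 0], [0, 0, 0], 1], [[0, 0, 0], [0, 0, 0], 1], [[0, 0, 0], [0, 0, 0], 1], [[0, 0, 0], [0, 0, 0], 1], [[0, 0, 0], [0, 0, 0], 1], [[0, 0, 0], [0, 0, 0], 1], [[0, 0, 0], [0, 0, 0], 1], [[0, 0, 0], [0, 0, 0], 1], [[0, 0, 0], [0, 0, 0], 1], [[0, 0, 0], [0, 0, 0], 1]]'

```text
time: 11.45
tool_pos: [0.5039, 0.1219, 0.1018]
tool_rot: [-0.442, 0.442, -0.552, 0.552]
contact_force: [-1.1, -0.4, 1.9]
gripper_width: 0.221
```

```bash
python3 st.py; python3 -c "
from h import *;print(manip.state()['ft_torque'])"
```

```text
t 11.45 pos [0.5039 0.1219 0.1018] q [ 0.09 -0.09  1.97  0.    1.25  1.89] F [-1.1 -0.4  1.9] w 0.221
cols x,y,z: [[-0.219, -0.976, -0.0], [0.0, 0.0, -1.0], [0.976, -0.219, 0.0]] xang -102.7
[-0.03964786  0.12557655 -0.06857774]
```

Call:
drive_tool --motion '[[[0, -0.2, -0.2], [0, 0, 0], 1], [[0, -0.2, -0.2], [0, 0, 0], 1], [[0, -0.2, -0.2], [0, 0, 0], 1], [[0, 0, 0], [0, 0, 0], 1]]'

```text
time: 11.85
tool_pos: [0.4888, 0.1255, 0.1173]
tool_rot: [-0.442, 0.442, -0.552, 0.552]
contact_force: [0.0, 0.8, -1.0]
gripper_width: 0.229
```

Forces are low, so I'll keep drawing it out.

Call:
drive_tool --motion '[[[0, -0.3, -0.3], [0, 0, 0], 1], [[0, -0.3, -0.3], [0, 0, 0], 1], [[0, -0.3, -0.3], [0, 0, 0], 1], [[0, -0.3, -0.3], [0, 0, 0], 1], [[0, -0.3, -0.3], [0, 0, 0], 1], [[0, -0.3, -0.3], [0, 0, 0], 1], [[0, 0, 0], [0, 0, 0], 1], [[0, 0, 0], [0, 0, 0], 1]]'

```text
time: 12.65
tool_pos: [0.4453, 0.1351, 0.1619]
tool_rot: [-0.442, 0.442, -0.552, 0.552]
contact_force: [-0.5, 0.4, 0.2]
gripper_width: 0.223
```

```bash
python3 st.py; python3 lk.py pics/c4.png
```

```text
t 12.65 pos [0.4453 0.1351 0.1619] q [ 0.13 -0.29  2.05 -0.    1.39  1.93] F [-0.5  0.4  0.2] w 0.223
cols x,y,z: [[-0.219, -0.976, -0.0], [0.001, 0.0, -1.0], [0.976, -0.219, 0.001]] xang -102.6
top lift 8
top brush 376 [0.6357 0.2017 0.0954] dir [-0.272  0.606  0.748] n [ 0.069 -0.763  0.643] ang 95.5 r 0.113 [0.598 0.176 0.062] [0.671 0.223 0.118]
scene lift 463 [0.498  0.1275 0.1296] dir [ 0.701 -0.185 -0.689] n [-0.677  0.132 -0.724] ang 165.5 r 0.153 [0.456 0.1   0.096] [0.537 0.151 0.174]
scene brush 132 [0.6505 0.2191 0.1067] dir [ 0.958 -0.094 -0.271] n [ 0.132 -0.693  0.709] ang 88.2 r 0.13 [0.602 0.18  0.064] [0.671 0.234 0.12 ]
```

View pics/c4.png

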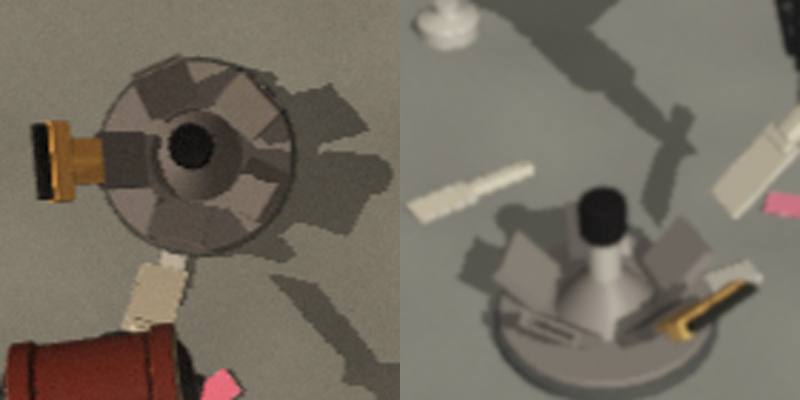

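The lifter is clear of the socket: the whole blade is visible at right (745,175) and left (155,295). Lifting it now, then turning it level.

Call:
drive_tool --motion '[[[0, -0.6, 0], [0, 0, 0], 1], [[0, -0.8, 0], [0, 0, 0], 1], [[0, -0.8, 0], [0, 0, 0], 1], [[0, -0.8, 0], [0, 0, 0], 1], [[0, -0.8, 0.4], [0, 0, 0], 1], [[0, -0.8, 0.6], [0, 0, 0], 1], [[0, -0.8, 0.8], [0, 0, 0], 1], [[0, -0.6, 0.8], [0, 0, 0], 1], [[0, -0.4, 0.6], [0, 0, 0], 1], [[0, 0, 0.4], [0, 0, 0], 1], [[0, 0, 0], [0, 0, 0], 1]]'

```text
time: 13.85
tool_pos: [0.5338, 0.1149, 0.3215]
tool_rot: [0.441, -0.442, 0.552, -0.552]
contact_force: [0.2, 0.2, -0.4]
gripper_width: 0.222
```

Call:
drive_tool --motion '[[[0, 0, 0], [0.5, 0, 0], 1], [[0, 0, 0], [0.8, 0, 0], 1], [[0, 0, 0], [0.8, 0, 0], 1], [[0, 0, 0], [0.8, 0, 0], 1], [[0, 0, 0], [0.8, 0, 0], 1], [[0, 0, 0], [0.8, 0, 0], 1], [[0, 0, 0], [0.8, 0, 0], 1], [[0, 0, 0], [0.8, 0, 0], 1], [[0, 0, 0], [0.8, 0, 0], 1], [[0, 0, 0], [0.8, 0, 0], 1], [[0, 0, 0], [0.8, 0, 0], 1], [[0, 0, 0], [0.4, 0, 0], 1]]'

```text
time: 15.05
tool_pos: [0.5314, 0.1155, 0.319]
tool_rot: [-0.576, 0.242, -0.302, 0.72]
contact_force: [-0.9, -1.7, -0.9]
gripper_width: 0.222
```

```bash
python3 st.py; cat > lv.py <<'E'
from h import *
import sys
s=manip.state();p=s["tool_pos"];M=rot(s).as_matrix()
b=grab("top");a=grab("scene")
for n,f in(("top",b),("scene",a)):
    W=pts(f);hsv=cv2.cvtColor(f["img"],cv2.COLOR_BGR2HSV)
    m=(np.linalg.norm(W-p,axis=-1)<.18)&(hsv[...,2]>90)&(hsv[...,1]<80)&(W[...,2]>.15)
    m=cv2.erode(m.astype(np.uint8),np.ones((2,2)))>0
    P=W[m]
    if len(P)<15: print(n,len(P));continue
    D=(P-p)@M[:,2]*0+(P-p)@np.array([M[0,2],M[1,2],0])/np.hypot(M[0,2],M[1,2])
    k=D>.07  # blade region
    Q=P[k];c=Q.mean(0);d=np.linalg.svd(Q-c,full_matrices=False)[2]
    nn=d[2]*np.sign(d[2,2])
    print(n,len(P),k.sum(),"c",c.round(3),"n",nn.round(3),"tilt",np.degrees(np.arccos(nn[2])).round(1),"fwd",D.min().round(3),D.max().round(3),"z",P[:,2].min().round(3),P[:,2].max().round(3))
    for lo in np.arange(-.08,.16,.02):
        q=(D>=lo)&(D<lo+.02)
        if q.sum()>5: print("  ",round(lo,2),q.sum(),np.percentile(P[q,2],[10,50,90]).round(4))
tile=[b["img"][110:290,200:380],a["img"][60:240,260:440]]
cv2.imwrite(sys.argv[1],np.hstack([cv2.resize(t,(400,400),interpolation=cv2.INTER_CUBIC) for t in tile]))
E
python3 lv.py pics/c5.png
```

```text
t 15.05 pos [0.5314 0.1155 0.319 ] q [ 0.24 -0.61  2.14 -0.4   0.93  2.15] F [-0.9 -1.7 -0.9] w 0.222
cols x,y,z: [[-0.219, -0.976, 0.001], [0.683, -0.154, -0.714], [0.697, -0.156, 0.7]] xang -102.6
top 941 350 c [0.62  0.095 0.336] n [-0.027  0.016  1.   ] tilt 1.8 fwd -0.105 0.112 z 0.326 0.467
   -0.06 8 [0.3346 0.3356 0.3377]
   -0.04 55 [0.3333 0.3359 0.3386]
   -0.02 81 [0.3338 0.3364 0.3443]
   0.0 83 [0.3336 0.3371 0.3398]
   0.02 109 [0.3326 0.3369 0.3401]
   0.04 168 [0.3319 0.3348 0.3372]
   0.06 170 [0.3322 0.3351 0.3374]
   0.08 167 [0.3331 0.3355 0.3383]
   0.1 98 [0.334  0.3365 0.3385]
scene 615 181 c [0.62  0.1   0.334] n [-0.036  0.022  0.999] tilt 2.4 fwd -0.139 0.11 z 0.314 0.466
   -0.06 18 [0.3212 0.3239 0.3266]
   -0.02 74 [0.3303 0.3361 0.3448]
   0.0 74 [0.3254 0.3325 0.3363]
   0.02 78 [0.33  0.333 0.336]
   0.04 92 [0.3305 0.3323 0.3332]
   0.06 88 [0.3312 0.3329 0.334 ]
   0.08 92 [0.3319 0.3335 0.3349]
   0.1 45 [0.3324 0.3346 0.3354]
```

View pics/c5.png

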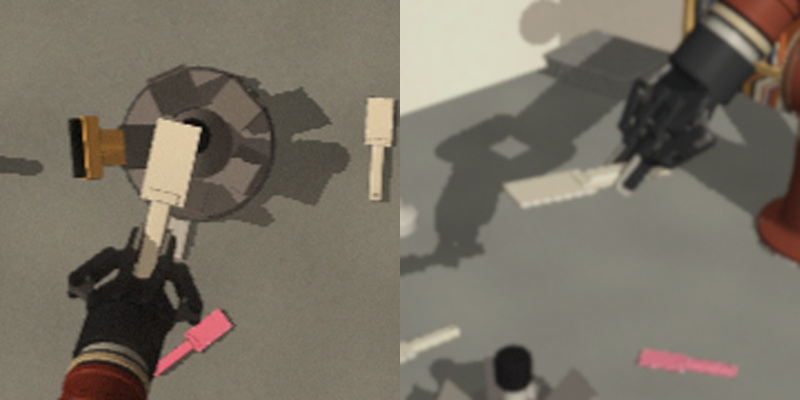

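The lifter is held level (tilt about 2°) at z ≈ 0.33 m, with the carousel in its click and the brush seated. I'll let it settle, recheck, and hand in.

Call:
drive_tool --motion '[[[0, 0, 0], [0, 0, 0], 1], [[0, 0, 0], [0, 0, 0], 1], [[0, 0, 0], [0, 0, 0], 1], [[0, 0, 0], [0, 0, 0], 1], [[0, 0, 0], [0, 0, 0], 1], [[0, 0, 0], [0, 0, 0], 1]]'

```text
time: 15.75
tool_pos: [0.5332, 0.1152, 0.3216]
tool_rot: [-0.576, 0.242, -0.302, 0.72]
contact_force: [-0.2, -0.4, -1.1]
gripper_width: 0.223
```

```bash
python3 lv.py pics/c6.png | grep tilt; python3 lk.py pics/c7.png | grep brush; python3 st.py; python3 -c "
from h import *
print(abs(manip.state()['joint_vel']).max());print(manip.job_done())"
```

```text
top 938 352 c [0.622 0.095 0.338] n [-0.046  0.014  0.999] tilt 2.7 fwd -0.104 0.112 z 0.331 0.471
scene 616 186 c [0.622 0.099 0.337] n [-0.044  0.038  0.998] tilt 3.3 fwd -0.136 0.111 z 0.317 0.468
top brush 370 [0.6361 0.2017 0.0955] dir [-0.114  0.636  0.763] n [-0.073  0.761 -0.645] ang 95.3 r 0.113 [0.598 0.176 0.066] [0.671 0.223 0.118]
scene brush 130 [0.6512 0.2196 0.107 ] dir [ 0.957 -0.095 -0.273] n [ 0.134 -0.69   0.711] ang 87.9 r 0.13 [0.601 0.183 0.064] [0.672 0.232 0.12 ]
t 15.95 pos [0.5331 0.1153 0.3215] q [ 0.24 -0.61  2.13 -0.39  0.93  2.15] F [-0.3 -0.5 -0.2] w 0.222
cols x,y,z: [[-0.219, -0.976, 0.0], [0.684, -0.154, -0.713], [0.696, -0.156, 0.701]] xang -102.7
0.0018229925682373015
the job is handed in; nothing more can be done
None
```

I turned the carousel one click clockwise by its knob and drew the white lifter out of its socket along the slant. I then lifted it, turned it level, and handed the job in at about 16 s with the arm still holding it.

My last checks agreed with the goal:
- **Lifter:** the blade is level within about 3°, same face up, at about 0.33 m above the table. It is gripped (opening 0.22) and still, with joint speeds below 0.002 rad/s.
- **Carousel and brush:** by the top camera the brush, still in its socket, sits about 72° round from where it started. The carousel is therefore in its click.
- **Funnel, puck and stylus guard:** the arm went nowhere near them, but I did not measure their positions again.

No check failed. The only disagreement was small: the two cameras put the final tilt at 2.7° and 3.3°, slightly above the roughly 2° read before the arm settled.

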